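# Set the parallel to the line and bed the block down in the vise

## Robot

A 6-joint arm with a two-finger parallel gripper is mounted at the origin on a cart in front of the work surface, level with it; the furniture and walls round the work are solid. World frame = base frame: x ahead of the robot, y to its left, z up, the work surface at z = 0. Lengths are in m, angles in rad, forces in N, time in s.
With the tool pointing down it reaches from about 0.325 to 0.75 m from the base axis. Payload 7.6 kg.
Tool frame: the origin (TCP) lies midway between the tips of the shut fingers; the grasp point (between the pads) lies 19 mm behind it (grasp_offset is the distance from the TCP to the grasp point, in m); z points along the fingers, y is the direction in which the jaws open and shut (so a half turn about z gives the same grasp; the last joint's range is limited). The gripper opens to 85 mm and grips with 20 to 120 N. Pads are 22 mm wide; open, the fingers measure 114 mm over their backs; the gripper's body (76 mm by 85 mm) begins 54 mm behind the grasp point. The pads swing forward as they close: fully open they stand 13 mm farther back than shut.
Start: joints at [-1.229, 0.052, 1.401, -0, 1.689, -0.07], TCP at [0.21, -0.481, 0.231] pointing down, gripper open.
Joint ranges: [-2.9, 2.9], [-0.91, 2.17], [0.12, 2.37], [-1.06, 4.2], [0.26, 2.73], [-2.93, 2.93]. Speed limits (rad/s): [2.57, 2.57, 3.01, 3.14, 3.14, 3.14].

## Interface

Orientations are given as a 3x3 rotation matrix whose columns are the frame's x, y, z axes.
In Python, from plant import observe, get_image, hand_in, grasp_offset gives the robot as it stands. The module is installed in compiled form; this text tells all that it offers.
- The arm moves only by the tool drive_tool, never from a script. Its argument "commands" is a list of rows, each an object with "delta_pos": the shift along the world's x, y, z in mm, a list of three; "roll": the turn about the world's z in rad; "fingers": the closure in counts, from 0 (fully open) to 255 (shut). In form: [{"delta_pos": [x, y, z], "roll": roll, "fingers": fingers}, ...]. A call has exactly 8 rows; each row shifts and turns the commanded pose from where the row before left it; what a row does not reach is not made up. A row lasts 1/8 s, in which the tool goes at most 62.5 mm and 10.7 degrees, less where a joint would pass 70% of its speed; a pose out of reach is approached as far as the arm can. A call is refused whole if a number of a shift passes 62.5 or a number of a turn 0.188, either way. A call with a gripper value outside its range is refused whole. The fingers move at their own pace and stop on an object; "grip_force" is the grip in N (left out, the last holds). Time passes only in rows, so rows that do not move let the fingers close, or fill a call up. It gives the time, the measured TCP pose, the force and the opening at its end, in the units of the state.
- observe(): the state, without advancing time (a new reading comes with each control period).
- get_image(name): name is "scene" or "side" or "wrist"; returns a dict with "image" (480x640x3 uint8, red, green, blue), "mtx" (3x3 intrinsics, pixels), "position" and "rotation" of the camera in the world. Camera axes: x right, y down, z forward; pixel columns grow to the right and rows downward; lengths in m; the calibration is good to about 2 mm. A picture is of the moment at which its call begins. There is no depth.
- hand_in(): hands the job in, once; it reports no verdict.
The state is a dict: "time": time; "q": joint angles; "joint_vel": joint speeds; "joint_efforts": joint torques, N m; "position": TCP position; "eef_rot": TCP orientation; "force": force on the tool from outside, world axes, zero at the start; "wrist_torque": the same for the moment, N m; "opening": finger opening in m.
Only numpy, scipy, OpenCV 4.12 (cv2) and the standard library are available. Lean on these libraries where they do the work, as an engineer would, in place of code of your own. Each camera call takes 0.05 s, during which the arm holds its last target.

## Task

The aluminium block in the vise has lifted off the two steel parallels beneath it, and one parallel has slid out to the left. Push that parallel back until its left end meets the red scribed line on the vise bed, like the other one; then press the block firmly down, working on its two ends and never with a heavy blow, until it lies level and hard down on both parallels and neither of them can slide any more. Leave the bottles and the jar around the vise where they are.

Things in the scene. Friction and masses are not known exactly. Their poses are not given: they have to be found in the camera images.
- vise: blue drill-press vise, fixed, bed 170 x 200 x 30 mm high. Origin: centre of its underside on the table; x from the near jaw (screw, handle: out to x = -125 mm) to the far jaw, y along the jaws to the left, z up. Bed top at 30 mm. Jaws 104 mm long along y, x = +-30 to +-59 mm, 70 mm high. Guide rib on the bed along y, 32 mm wide, 6 mm high. Bolt heads 6 mm high at x = +-68, y = +-84 mm
- line (a point): the red scribed line on the bed: runs along the vise's x at y = +75 mm (the left part of the bed), this point at x = 0 and bed height; its axes are those of the vise
- work: pale aluminium block 60 x 110 (y) x 28 mm in the vise jaws over the parallels. Origin: centre of its underside; axes as the vise's. It only moves up and down and tilts, and stays where left; starts 6 to 9 mm too high, up to 0.05 rad out of level. Friction: 10 N up/down, 1.1 N m end to end, 0.02 N m side to side. Hard down: underside 52, top 80 mm above the vise's origin. Over 90 N damages it
- work_left (a point): press spot, thin blue cross on the block's top face, 45 mm left (+y) of its centre; 80 mm above the vise's origin when hard down. About 20 N pressed here and then on work_right, by turns two or more times, beds the block; a like push in the middle does not level it
- work_right (a point): press spot, a thin blue cross on the top face of the block, 45 mm right (-y) of its centre; 80 mm above the vise's origin when the block is hard down
- bar_1: steel parallel, loose bar 10 x 150 (y) x 22 mm high, about 0.25 kg, on the bed under the block, along the vise's y, at x = +23 or -23 mm between jaw and guide rib (2 mm free each side). Origin: centre of its underside. Either bar_1 or bar_2 has slid out, 25 to 50 mm to the left; rightly placed it has y = 0 in the vise's frame
- bar_2: the other steel parallel, the same as bar_1, in the other of the two places
- bar_1_left (a point): centre of the left (+y) end face of bar_1, 75 mm from its centre, half-way up (11 mm above the bed)
- bar_2_left (a point): centre of the left (+y) end face of bar_2, 75 mm from its centre, half-way up (11 mm above the bed)
- jar: bystander: clear jar with white lid, 51 mm across, 65 mm high, left of the vise; origin under its centre
- dye: bystander: small green bottle with pointed cap, 24 mm across, 57 mm high, far left of the vise; origin under its centre
- glue: bystander: white bottle, 43 mm across, 131 mm high, right of the vise; origin under its centre
Things that resemble listed ones, but are neither listed nor needed, are in the scene too. What is shaped like the bar_2 but yellow is not meant.

How it is judged:
By the outcome, as a careful person would: the job done as asked, in the order asked, and still so for the second after the job is handed in, with the robot touching nothing.
It also fails if it takes over 51 s, if anything falls off the work surface, if the arm or the gripper's body presses on something with over 40 N, if the wrist force passes 120 N, or if a joint passes its speed limit or range.

## Working session

There is one attempt and no reset: what is moved stays moved. The work goes in short steps, Python scripts to look and compute and a tool call to move; the robot and the scene stay as the last step left them, time stands still between calls to the robot, and variables do not carry over. Pictures are saved under pics/ and viewed, and the job is handed in when it is done.

Besides the shell and the picture viewer there is one more tool, called as name(argument=value, ...), one argument or row to a line, values as JSON. drive_tool: Moves the arm, as the interface text tells. Its arguments: {"type":"object","properties":{"commands":{"type":"array","items":{"type":"object","properties":{"delta_pos":{"type":"array","items":{"type":"number"}},"roll":{"type":"number"},"fingers":{"type":"number"}}}},"grip_force":{"type":"number"}},"required":["commands"]}

```bash
mkdir -p pics
cat > h.py <<'E'
import numpy as np, cv2
from plant import observe, get_image
def snap(n,tag):
    d=get_image(n); cv2.imwrite(f'pics/{tag}.png',d['image'][:,:,::-1]); np.savez(f'pics/{tag}.npz',mtx=d['mtx'],position=d['position'],rotation=d['rotation'],image=d['image']); return d
def load(tag): return np.load(f'pics/{tag}.npz')
def ray(d,u,v):
    r=np.linalg.solve(d['mtx'],[u,v,1]); r=np.array(d['rotation'])@r; return np.array(d['position']),r
def at(d,u,v,z):
    p,r=ray(d,u,v); return p+r*(z-p[2])/r[2]
def proj(d,P):
    c=np.array(d['rotation']).T@(np.array(P)-d['position']); c=d['mtx']@c; return c[:2]/c[2]
def crop(tag,x0,y0,x1,y1,out,s=4):
    im=load(tag)['image'][y0:y1,x0:x1,::-1]; cv2.imwrite(f'pics/{out}.png',cv2.resize(im,None,fx=s,fy=s,interpolation=cv2.INTER_CUBIC))
E
python3 - <<'E'
from h import *
for n in ['scene','side','wrist']:
    d=snap(n,n+'0'); print(n,d['position'],np.array(d['rotation'])[:,2],d['mtx'][0])
o=observe(); print(o['time'],o['position'],o['eef_rot'],o['force'],o['opening'])
E
```

```text
scene [-0.13444443  0.79397051  0.70817694] [ 0.54297192 -0.68873184 -0.48044765] [528.27776444   0.         320.60468683]
side [0.40538932 0.93482796 0.71494451] [ 0.12130898 -0.83961252 -0.52946666] [605.00421924   0.         322.0379551 ]
wrist [ 0.28235893 -0.4487048   0.3736469 ] [-0.2803885  -0.12004819 -0.95235011] [364.17544293   0.         314.62994052]
0.15 [ 0.21007752 -0.48089489  0.23067871] [[ 9.16413654e-01  4.00232263e-01 -3.88019651e-04]
 [ 4.00232441e-01 -9.16412983e-01  1.11209525e-03]
 [ 8.95101539e-05 -1.17443733e-03 -9.99999306e-01]] [-0.46178192 -0.42550554 -0.52033459] 0.08556289777895057
```

View pics/scene0.png

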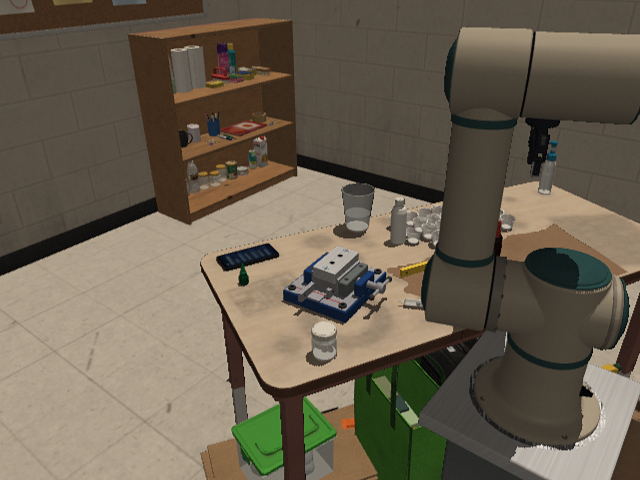

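View pics/side0.png

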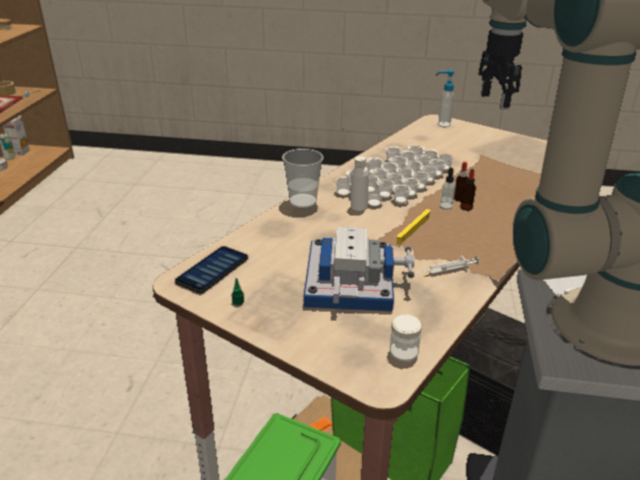

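View pics/wrist0.png

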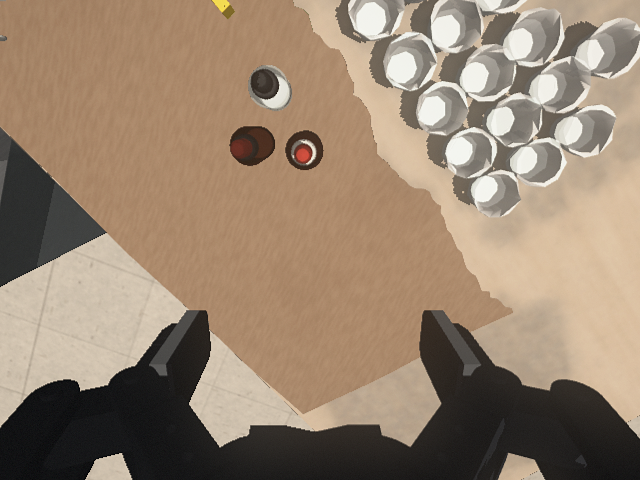

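Run:
```python
from h import *
crop('side0',290,215,430,320,'c1',5.7)
crop('scene0',270,230,410,330,'c2',5.7)
```

```text
(no output)
```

View pics/c1.png

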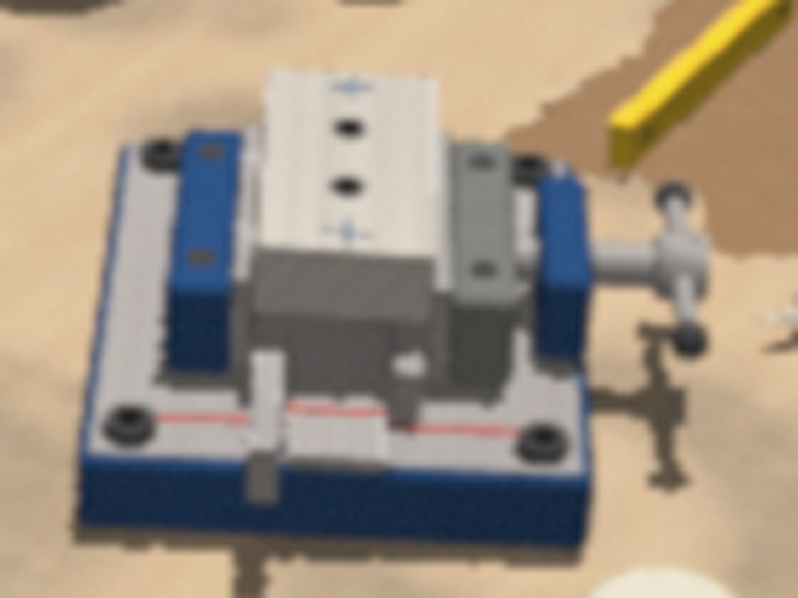

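View pics/c2.png

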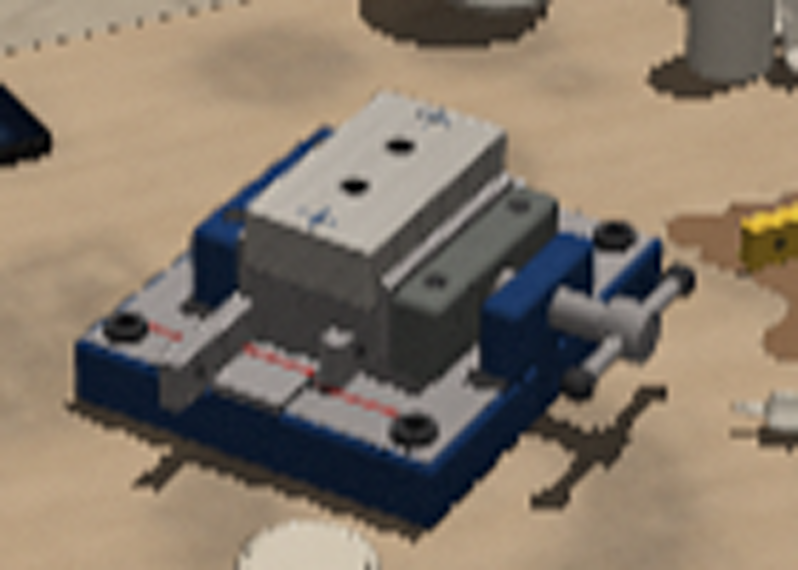

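```bash
cat > fit.py <<'E'
from h import *
from scipy.optimize import least_squares
S=5.7
side={(68,84,36):(130,418),(-68,84,36):(542,434),(85,100,30):(85,456),(-85,100,30):(585,473),(85,100,0):(80,524),(-85,100,0):(582,546),(85,-100,30):(125,147),(0,75,30):None}
scene={(68,84,36):(128,323),(-68,84,36):(413,425),(-68,-84,36):(613,233),(85,100,30):(78,342),(-85,100,30):(437,466),(-85,-100,30):(660,240),(85,100,0):(78,400),(-85,100,0):(432,526)}
D={'side':(load('side0'),(290,215),side),'scene':(load('scene0'),(270,230),scene)}
def T(p,P):
    c,s=np.cos(p[2]),np.sin(p[2]); P=np.array(P)/1000
    return np.array([p[0]+c*P[0]-s*P[1],p[1]+s*P[0]+c*P[1],P[2]])
def res(p,keys):
    r=[]
    for k in keys:
        d,o,pts=D[k]
        for P,uv in pts.items():
            if uv is None: continue
            r+=list(proj(d,T(p,P))-((np.array(uv)+.5)/S-.5+o))
    return np.array(r)
if __name__=='__main__':
    for keys in (['side'],['scene'],['side','scene']):
        f=least_squares(res,[.5,.15,0],args=(keys,)); print(keys,f.x,np.round(res(f.x,keys),1).reshape(-1,2).tolist())
    np.save('vise.npy',f.x)
E
python3 fit.py
python3 - <<'E'
from fit import *
p=np.load('vise.npy')
def inv(w):
    c,s=np.cos(p[2]),np.sin(p[2]); d=(w[:2]-p[:2])*1000; return [c*d[0]+s*d[1],-s*d[0]+c*d[1]]
for k,pts in {'side':{'out end top mid':(262,455,52),'bar in end top':(406,372,52),'crossL':(346,232,88),'crossR':(350,87,88)},'scene':{'out end top mid':(182,370,52),'in end top':(335,350,52),'crossL':(318,216,88),'crossR':(435,117,88)}}.items():
    d,o,_=D[k]
    for n,(u,v,z) in pts.items():
        print(k,n,np.round(inv(at(d,(u+.5)/S-.5+o[0],(v+.5)/S-.5+o[1],z/1000)),1))
d=load('scene0')
for k,u,v,z,in (('side',405,326,.065),('scene',324,327,.065),('side',237,300,0),('side',303,205,0),('side',358,208,0)): print(k,u,v,at(load(k+'0'),u,v,z))
E
```

```text
['side'] [ 0.49371077 -0.06381582  0.09371587] [[0.1, -0.8], [0.2, -0.4], [-1.7, -0.2], [1.8, 0.9], [-0.8, 0.6], [1.2, 0.8], [-0.9, -2.2]]
['scene'] [ 0.49488044 -0.0608657   0.10125936] [[-0.1, -0.3], [0.7, -0.5], [0.3, -1.0], [-1.3, -0.3], [-0.4, 0.7], [1.2, -1.1], [-0.7, 0.2], [0.3, 1.3]]
['side', 'scene'] [ 0.49434255 -0.06218594  0.09683687] [[-0.3, -0.2], [-0.1, 0.0], [-2.0, 0.4], [1.6, 1.3], [-1.1, 1.1], [0.9, 1.2], [-1.4, -1.8], [0.4, -0.6], [1.1, -0.6], [0.9, -1.0], [-0.8, -0.6], [-0.1, 0.5], [1.7, -1.2], [-0.2, -0.1], [0.6, 1.1]]
side out end top mid [ 22.9 123. ]
side bar in end top [-22.8  74.5]
side crossL [-1.3 47. ]
side crossR [ -1.3 -46.4]
scene out end top mid [ 15.9 122.2]
scene in end top [-27.1  79.4]
scene crossL [ 0.3 47.7]
scene crossR [  0.8 -45.8]
side 405 326 [0.37827306 0.14611463 0.065     ]
scene 324 327 [0.37788922 0.13599795 0.065     ]
side 237 300 [0.69757898 0.04327523 0.        ]
side 303 205 [ 0.64003232 -0.35283562  0.        ]
side 358 208 [ 5.05000281e-01 -3.61086897e-01  1.11022302e-16]
```

drive_tool(
  commands=[
    {"delta_pos": [17.5,32,0],"roll": 0.0786,"fingers": 255},
    {"delta_pos": [17.5,32,0],"roll": 0.0786,"fingers": 255},
    {"delta_pos": [17.5,32,0],"roll": 0.0786,"fingers": 255},
    {"delta_pos": [17.5,32,0],"roll": 0.0786,"fingers": 255},
    {"delta_pos": [17.5,32,0],"roll": 0.0786,"fingers": 255},
    {"delta_pos": [17.5,32,0],"roll": 0.0786,"fingers": 255},
    {"delta_pos": [17.5,32,0],"roll": 0.0786,"fingers": 255},
    {"delta_pos": [17.5,32,0],"roll": 0.0786,"fingers": 255},
  ],
  grip_force=60,
)

```text
time: 1.15
position: [0.3505, -0.224, 0.2311]
eef_rot: [[0.504, 0.864, -0.0], [0.864, -0.504, 0.0], [0.0, -0.0, -1.0]]
force: [-0.1, 0.2, -0.2]
opening: -0.0003
```

drive_tool(
  commands=[
    {"delta_pos": [17.5,32,-4],"roll": 0.0786,"fingers": 255},
    {"delta_pos": [17.5,32,-4],"roll": 0.0786,"fingers": 255},
    {"delta_pos": [17.5,32,-4],"roll": 0.0786,"fingers": 255},
    {"delta_pos": [17.5,32,-4],"roll": 0.0786,"fingers": 255},
    {"delta_pos": [17.5,32,-4],"roll": 0.0786,"fingers": 255},
    {"delta_pos": [17.5,32,-4],"roll": 0.0786,"fingers": 255},
    {"delta_pos": [17.5,32,-4],"roll": 0.0786,"fingers": 255},
    {"delta_pos": [17.5,32,-4],"roll": 0.0786,"fingers": 255},
  ],
)

```text
time: 2.15
position: [0.4905, 0.032, 0.1989]
eef_rot: [[-0.101, 0.995, -0.0], [0.995, 0.101, -0.0], [-0.0, -0.0, -1.0]]
force: [-0.3, 0.1, 0.6]
opening: 0.0003
```

Run:
```python
from h import *
o=observe(); print(o['time'],o['position'],o['eef_rot'].round(3) if hasattr(o['eef_rot'],'round') else o['eef_rot'],o['force'],o['opening'])
d=snap('wrist','w1'); print(d['position'])
```

```text
2.15 [0.49049132 0.03202759 0.1989349 ] [[-0.101  0.995 -0.   ]
 [ 0.995  0.101 -0.   ]
 [-0.    -0.    -1.   ]] [-0.34732233  0.0649878   0.61243839] 0.0003181986502068226
[0.48309131 0.1109362  0.34200614]
```

View pics/w1.png

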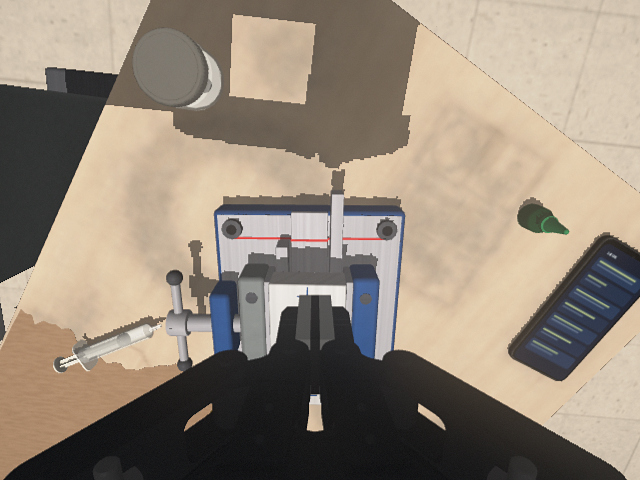

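Run:
```python
from h import *
crop('w1',205,155,415,310,'c3',3.8)
```

```text
(no output)
```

View pics/c3.png

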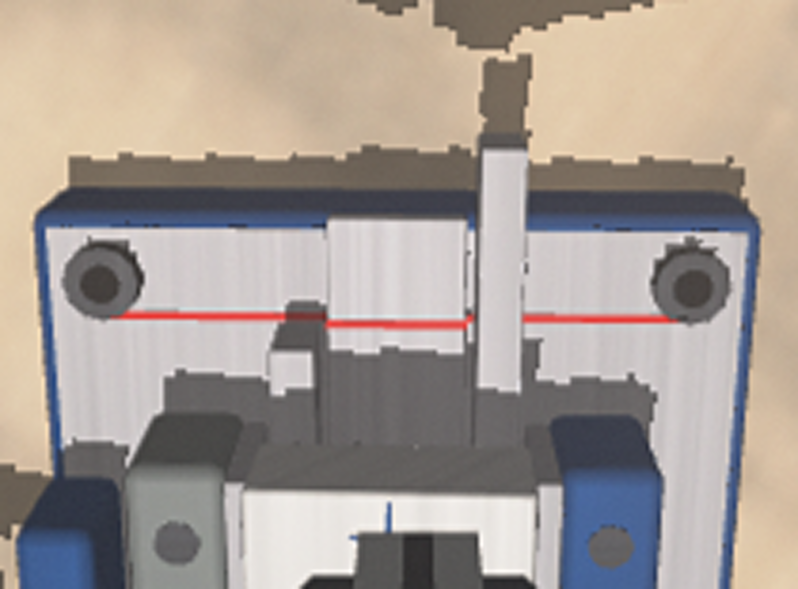

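Run:
```python
from fit import *
d=load('w1'); S=3.8
A=lambda u,v,z: at(d,(u+.5)/S-.5+205,(v+.5)/S-.5+155,z/1000)
b1=A(691,287,36);b2=A(100,284,36)
print(b1,b2,np.linalg.norm(b1-b2)*1e3); e=b1-b2; yaw=np.arctan2(e[1],e[0]); print('yaw',yaw)
c,s=np.cos(yaw),np.sin(yaw); m=(b1+b2)/2; o=m[:2]-.084*np.array([-s,c]); print('vise',o)
p0=np.load('vise.npy')
for p in (p0,[*o,yaw]):
  def inv(w):
    c,s=np.cos(p[2]),np.sin(p[2]); q=(w[:2]-p[:2])*1000; return np.round([c*q[0]+s*q[1],-s*q[0]+c*q[1]],1)
  for n,a in {'l1':(200,315,30),'l2':(600,319,30),'endtop':(503,149,52),'inend':(293,351,52),'cross':(389,537,88.),'corner':(243,490,87),'cornerR':(536,493,87)}.items(): print(n,inv(A(*a)),A(*a).round(4))
np.save('vise2.npy',[*o,yaw])
```

```text
[0.55419863 0.0313325  0.036     ] [0.41916087 0.01830918 0.036     ] 135.66430314480732
yaw 0.09614476458566844
vise [ 0.49474348 -0.05879122]
l1 [-45.4  78.2] [0.4416 0.0113 0.03  ]
l2 [48.9 77.7] [0.5355 0.0198 0.03  ]
endtop [ 23.7 121.8] [0.5062 0.0614 0.052 ]
inend [-21.6  76.7] [0.4654 0.0121 0.052 ]
cross [ 0.2 49.2] [ 0.4898 -0.0132  0.088 ]
corner [-29.1  58.9] [ 0.4597 -0.0063  0.087 ]
cornerR [29.8 58.6] [ 0.5183 -0.001   0.087 ]
l1 [-46.2  74.9] [0.4416 0.0113 0.03  ]
l2 [48.1 74.4] [0.5355 0.0198 0.03  ]
endtop [ 22.9 118.5] [0.5062 0.0614 0.052 ]
inend [-22.4  73.4] [0.4654 0.0121 0.052 ]
cross [-0.5 45.8] [ 0.4898 -0.0132  0.088 ]
corner [-29.8  55.6] [ 0.4597 -0.0063  0.087 ]
cornerR [29.  55.2] [ 0.5183 -0.001   0.087 ]
```

drive_tool(
  commands=[
    {"delta_pos": [4,19,0],"roll": 0,"fingers": 255},
    {"delta_pos": [5,19,-5],"roll": 0,"fingers": 255},
    {"delta_pos": [4,18,-20],"roll": 0,"fingers": 255},
    {"delta_pos": [0,0,-30],"roll": 0,"fingers": 255},
    {"delta_pos": [0,0,-35],"roll": 0,"fingers": 255},
    {"delta_pos": [0,0,-35],"roll": 0,"fingers": 255},
    {"delta_pos": [0,0,-25],"roll": 0,"fingers": 255},
    {"delta_pos": [0,0,-9],"roll": 0,"fingers": 255},
  ],
)

```text
time: 3.2
position: [0.502, 0.0867, 0.0385]
eef_rot: [[-0.098, 0.995, -0.003], [0.995, 0.098, -0.0], [0.0, -0.003, -1.0]]
force: [0.7, -0.3, 0.5]
opening: -0.0001
```

Run:
```python
from h import *
o=observe(); print(o['time'],o['position'],o['force'])
snap('wrist','w2');snap('side','s2'); crop('side','s2',0,0,0,'') if 0 else crop('s2',270,190,430,310,'c5',5)
```

```text
3.2 [0.50203906 0.08673314 0.03851562] [ 0.68964192 -0.34341899  0.45982319]
```

View pics/w2.png

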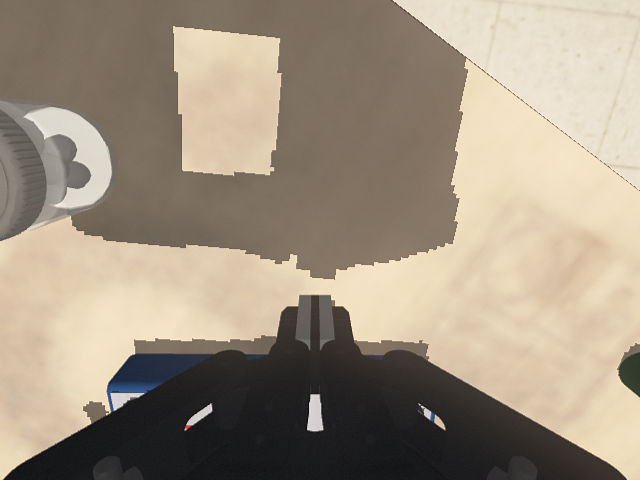

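View pics/c5.png

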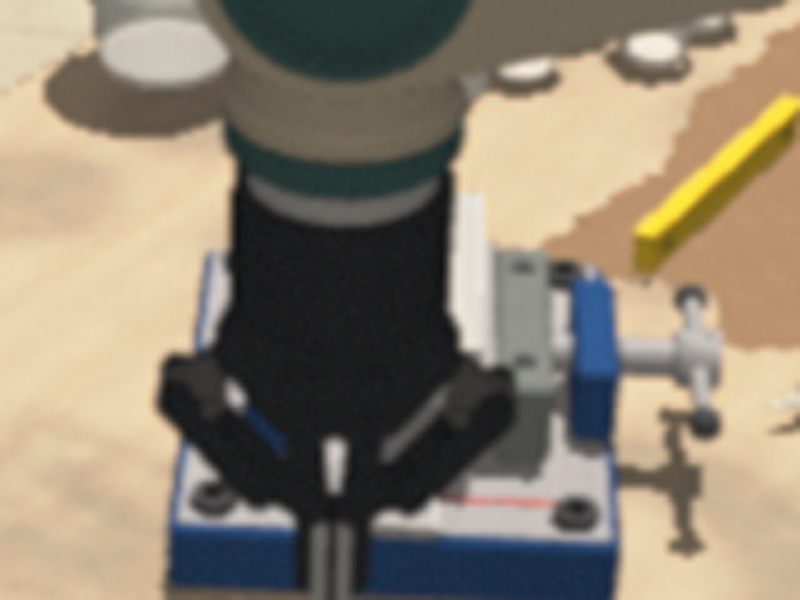

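drive_tool(
  commands=[
    {"delta_pos": [1.5,-8,0],"roll": 0,"fingers": 255},
    {"delta_pos": [0.7,-8,0],"roll": 0,"fingers": 255},
    {"delta_pos": [0.7,-7,0],"roll": 0,"fingers": 255},
    {"delta_pos": [0.7,-7,0],"roll": 0,"fingers": 255},
    {"delta_pos": [0.7,-7,0],"roll": 0,"fingers": 255},
    {"delta_pos": [0.7,-7,0],"roll": 0,"fingers": 255},
    {"delta_pos": [0.7,-6,0],"roll": 0,"fingers": 255},
    {"delta_pos": [0.4,-4,0],"roll": 0,"fingers": 255},
  ],
)

```text
time: 4.3
position: [0.5093, 0.0325, 0.0403]
eef_rot: [[-0.098, 0.995, 0.0], [0.995, 0.098, 0.0], [0.0, 0.0, -1.0]]
force: [-0.0, 1.9, 1.7]
opening: 0.0001
```

```bash
cat >> h.py <<'E'
def vis(P,z=0):
    p=np.load('vise2.npy'); c,s=np.cos(p[2]),np.sin(p[2]); q=(np.array(P)[:2]-p[:2])*1000; return np.round([c*q[0]+s*q[1],-s*q[0]+c*q[1]],1)
E
python3 - <<'E'
from h import *
o=observe(); print(o['time'],o['position'],vis(o['position']),o['force'])
snap('wrist','w3');snap('scene','e3');snap('side','s3'); crop('s3',290,215,430,320,'c6',5.7); crop('e3',270,230,410,330,'c7',5.7)
E
```

```text
4.3 [0.5092951  0.03249816 0.040314  ] [23.2 89.5] [-0.04231185  1.94261807  1.66442401]
```

View pics/c6.png

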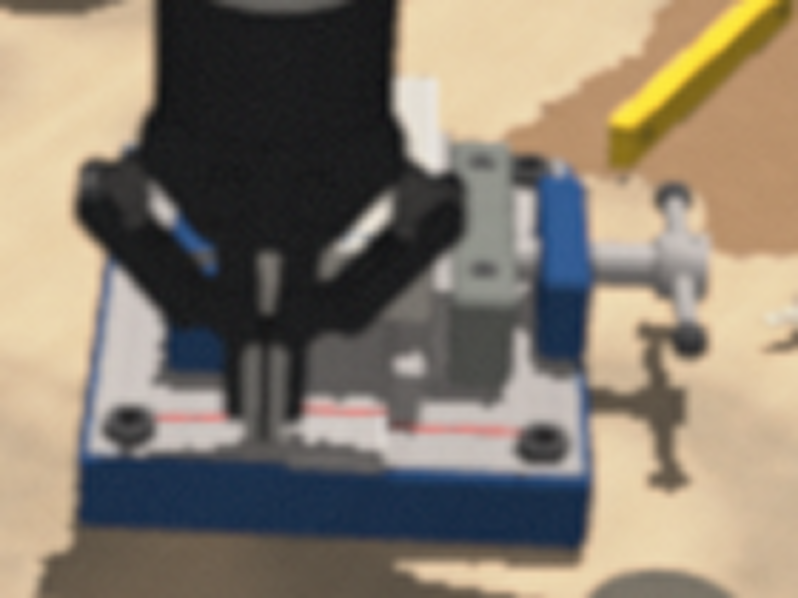

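View pics/c7.png

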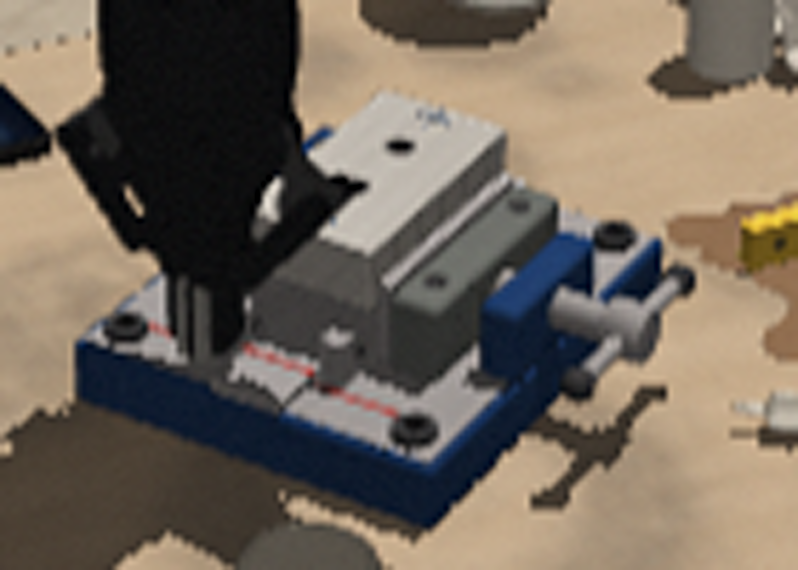

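drive_tool(
  commands=[
    {"delta_pos": [-0.8,8,0],"roll": 0,"fingers": 255},
    {"delta_pos": [0,0,20],"roll": 0,"fingers": 255},
    {"delta_pos": [0,0,30],"roll": 0,"fingers": 255},
    {"delta_pos": [0,0,35],"roll": 0,"fingers": 255},
    {"delta_pos": [0,0,30],"roll": 0,"fingers": 255},
    {"delta_pos": [0,0,15],"roll": 0,"fingers": 255},
    {"delta_pos": [0,0,5],"roll": 0,"fingers": 255},
    {"delta_pos": [0,0,0],"roll": 0,"fingers": 255},
  ],
)

```text
time: 5.45
position: [0.5081, 0.041, 0.1744]
eef_rot: [[-0.099, 0.995, -0.001], [0.995, 0.099, -0.0], [0.0, -0.001, -1.0]]
force: [0.5, -0.1, 0.0]
opening: 0.0002
```

Run:
```python
from h import *
o=observe(); print(o['time'],o['position'],vis(o['position']),o['force'])
snap('wrist','w4')
```

```text
5.45 [0.50814719 0.04098319 0.1743821 ] [22.9 98. ] [ 0.45309016 -0.14576073  0.0380587 ]
```

View pics/w4.png

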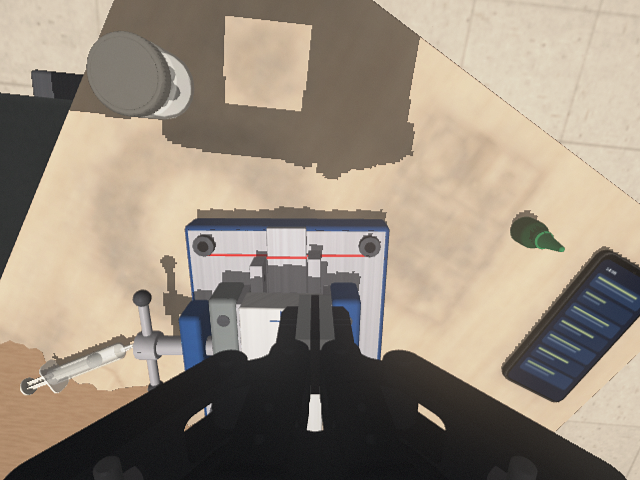

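Run:
```python
from h import *
crop('w4',225,215,365,315,'c8',5.7)
```

```text
(no output)
```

View pics/c8.png

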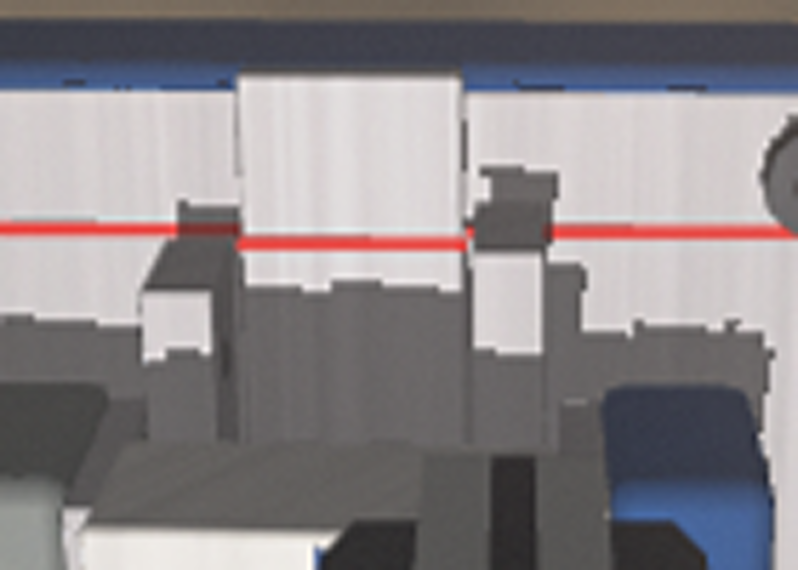

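Run:
```python
from h import *
d=load('w4'); S=5.7
A=lambda u,v,z: at(d,(u+.5)/S-.5+225,(v+.5)/S-.5+215,z/1000)
for n,a in {'far top':(508,252,52),'far base':(510,202,30),'near top':(178,292,52),'near base':(208,239,30),'line':(100,229,30),'line2':(650,233,30),}.items(): print(n,vis(A(*a)))
```

```text
far top [22.7 79.3]
far base [23.  78.9]
near top [-22.5  73.3]
near base [-21.5  73. ]
line [-37.3  74.6]
line2 [43.6 74.2]
```

drive_tool(
  commands=[
    {"delta_pos": [0,0,-20],"roll": 0,"fingers": 255},
    {"delta_pos": [0,0,-30],"roll": 0,"fingers": 255},
    {"delta_pos": [0,0,-35],"roll": 0,"fingers": 255},
    {"delta_pos": [0,0,-30],"roll": 0,"fingers": 255},
    {"delta_pos": [0,0,-15],"roll": 0,"fingers": 255},
    {"delta_pos": [0,0,-4],"roll": 0,"fingers": 255},
    {"delta_pos": [0.4,-4,0],"roll": 0,"fingers": 255},
    {"delta_pos": [0,0,0],"roll": 0,"fingers": 255},
  ],
)

```text
time: 6.5
position: [0.5097, 0.0366, 0.0425]
eef_rot: [[-0.098, 0.995, 0.002], [0.995, 0.098, -0.0], [-0.0, 0.002, -1.0]]
force: [-0.2, 0.4, 0.5]
opening: -0.0001
```

drive_tool(
  commands=[
    {"delta_pos": [0.2,-2,0],"roll": 0,"fingers": 255},
    {"delta_pos": [0.2,-2,0],"roll": 0,"fingers": 255},
    {"delta_pos": [0.2,-2,0],"roll": 0,"fingers": 255},
    {"delta_pos": [0.1,-1,0],"roll": 0,"fingers": 255},
    {"delta_pos": [0.1,-1,0],"roll": 0,"fingers": 255},
    {"delta_pos": [0,0,0],"roll": 0,"fingers": 255},
    {"delta_pos": [0,0,0],"roll": 0,"fingers": 255},
    {"delta_pos": [0,0,0],"roll": 0,"fingers": 255},
  ],
)

```text
time: 7.5
position: [0.5097, 0.0289, 0.0413]
eef_rot: [[-0.098, 0.995, 0.0], [0.995, 0.098, -0.0], [-0.0, 0.0, -1.0]]
force: [1.0, 1.0, 1.5]
opening: -0.0001
```

Run:
```python
from h import *
o=observe(); print(o['time'],o['position'],vis(o['position']),o['force'])
```

```text
7.5 [0.50967254 0.02885948 0.0413005 ] [23.3 85.8] [1.02592512 1.00722259 1.48029206]
```

drive_tool(
  commands=[
    {"delta_pos": [0.1,-1,0],"roll": 0,"fingers": 255},
    {"delta_pos": [0,0,0],"roll": 0,"fingers": 255},
    {"delta_pos": [0,0,0],"roll": 0,"fingers": 255},
    {"delta_pos": [0,0,0],"roll": 0,"fingers": 255},
    {"delta_pos": [0,0,0],"roll": 0,"fingers": 255},
    {"delta_pos": [0,0,0],"roll": 0,"fingers": 255},
    {"delta_pos": [0,0,0],"roll": 0,"fingers": 255},
    {"delta_pos": [0,0,0],"roll": 0,"fingers": 255},
  ],
)

```text
time: 8.5
position: [0.5097, 0.0278, 0.0413]
eef_rot: [[-0.098, 0.995, -0.0], [0.995, 0.098, -0.0], [-0.0, -0.0, -1.0]]
force: [-0.3, 0.4, 0.6]
opening: -0.0001
```

drive_tool(
  commands=[
    {"delta_pos": [-1,12,0],"roll": 0,"fingers": 255},
    {"delta_pos": [0,0,20],"roll": 0,"fingers": 255},
    {"delta_pos": [0,0,30],"roll": 0,"fingers": 255},
    {"delta_pos": [0,0,35],"roll": 0,"fingers": 255},
    {"delta_pos": [0,0,30],"roll": 0,"fingers": 255},
    {"delta_pos": [0,0,15],"roll": 0,"fingers": 255},
    {"delta_pos": [0,0,4],"roll": 0,"fingers": 255},
    {"delta_pos": [0,0,0],"roll": 0,"fingers": 255},
  ],
)

```text
time: 9.5
position: [0.5084, 0.04, 0.1743]
eef_rot: [[-0.099, 0.995, -0.002], [0.995, 0.099, 0.0], [0.0, -0.001, -1.0]]
force: [0.4, 0.2, 0.1]
opening: 0.0002
```

Run:
```python
from h import *
o=observe(); print(o['time'],o['position'],vis(o['position']),o['force'])
snap('wrist','w5');crop('w5',225,215,365,315,'c9',5.7)
```

```text
9.5 [0.50838732 0.04000447 0.17425016] [23.1 97. ] [0.36407772 0.1627729  0.13349993]
```

View pics/c9.png

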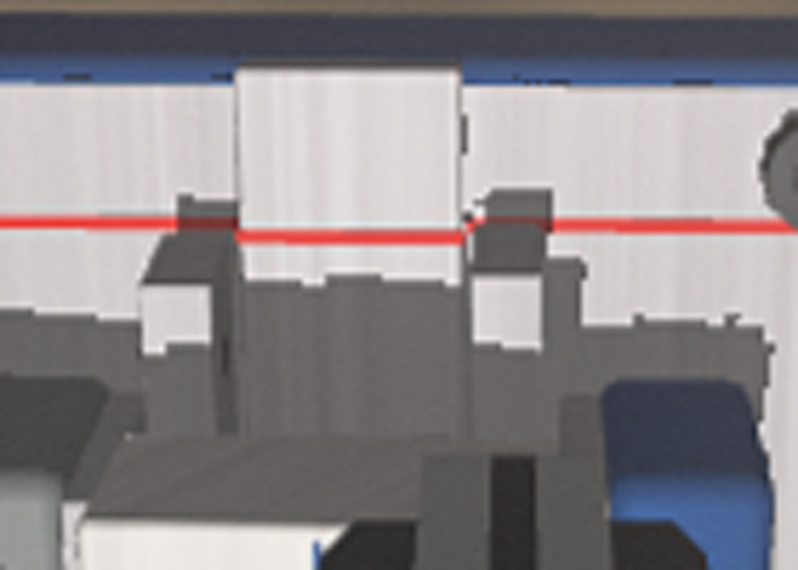

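Run:
```python
from h import *
d=load('w5'); S=5.7
A=lambda u,v,z: at(d,(u+.5)/S-.5+225,(v+.5)/S-.5+215,z/1000)
for n,a in {'far top':(508,272,52),'far base':(510,225,30),'near top':(178,284,52),'near base':(208,231,30),'line':(100,221,30),'line2':(650,226,30),}.items(): print(n,vis(A(*a)))
```

```text
far top [22.9 75.4]
far base [23.1 74.4]
near top [-22.3  73.5]
near base [-21.3  73.3]
line [-37.1  74.8]
line2 [43.6 74.3]
```

drive_tool(
  commands=[
    {"delta_pos": [0,0,-20],"roll": 0,"fingers": 255},
    {"delta_pos": [0,0,-30],"roll": 0,"fingers": 255},
    {"delta_pos": [0,0,-35],"roll": 0,"fingers": 255},
    {"delta_pos": [0,0,-30],"roll": 0,"fingers": 255},
    {"delta_pos": [0,0,-15],"roll": 0,"fingers": 255},
    {"delta_pos": [0,0,-4],"roll": 0,"fingers": 255},
    {"delta_pos": [0.5,-5,0],"roll": 0,"fingers": 255},
    {"delta_pos": [0.3,-4,0],"roll": 0,"fingers": 255},
  ],
)

```text
time: 10.55
position: [0.5104, 0.0305, 0.0425]
eef_rot: [[-0.098, 0.995, 0.002], [0.995, 0.098, -0.0], [-0.0, 0.002, -1.0]]
force: [0.0, 0.2, 0.3]
opening: -0.0
```

drive_tool(
  commands=[
    {"delta_pos": [0.1,-1,0],"roll": 0,"fingers": 255},
    {"delta_pos": [0.1,-1,0],"roll": 0,"fingers": 255},
    {"delta_pos": [0,-1,0],"roll": 0,"fingers": 255},
    {"delta_pos": [0,-0.5,0],"roll": 0,"fingers": 255},
    {"delta_pos": [0,0,0],"roll": 0,"fingers": 255},
    {"delta_pos": [0,0,0],"roll": 0,"fingers": 255},
    {"delta_pos": [0,0,0],"roll": 0,"fingers": 255},
    {"delta_pos": [0,0,0],"roll": 0,"fingers": 255},
  ],
)

```text
time: 11.55
position: [0.5098, 0.0275, 0.0414]
eef_rot: [[-0.099, 0.995, 0.0], [0.995, 0.099, 0.0], [0.0, 0.0, -1.0]]
force: [-0.4, 1.7, 1.7]
opening: 0.0002
```

Run:
```python
from h import *
o=observe(); print(o['time'],o['position'],vis(o['position']),o['force'])
```

```text
11.55 [0.50983914 0.02745219 0.04139485] [23.3 84.4] [-0.38890362  1.69108499  1.65468189]
```

drive_tool(
  commands=[
    {"delta_pos": [-0.6,6,0],"roll": 0,"fingers": 255},
    {"delta_pos": [0,0,25],"roll": 0,"fingers": 255},
    {"delta_pos": [0,0,35],"roll": 0,"fingers": 255},
    {"delta_pos": [0,0,15],"roll": 0,"fingers": 255},
    {"delta_pos": [-6,-16,0],"roll": 0,"fingers": 255},
    {"delta_pos": [-7,-16,0],"roll": 0,"fingers": 255},
    {"delta_pos": [-6,-15.5,-5],"roll": 0,"fingers": 255},
    {"delta_pos": [0,0,-7],"roll": 0,"fingers": 255},
  ],
)

```text
time: 12.55
position: [0.4894, -0.0155, 0.1033]
eef_rot: [[-0.096, 0.995, -0.001], [0.995, 0.096, 0.0], [0.0, -0.001, -1.0]]
force: [-0.2, 1.4, -0.2]
opening: 0.0002
```

Run:
```python
from h import *
o=observe(); print(o['time'],o['position'],vis(o['position']),o['force'])
snap('wrist','w6');snap('side','s6');crop('w6',225,215,415,355,'c10',4.2);crop('s6',290,190,430,310,'c11',5)
snap('scene','e6'); crop('e6',290,220,410,320,'c12',6)
```

```text
12.55 [ 0.48941895 -0.01549103  0.10325579] [-1.1 43.6] [-0.19041295  1.3969775  -0.18411347]
```

View pics/w6.png

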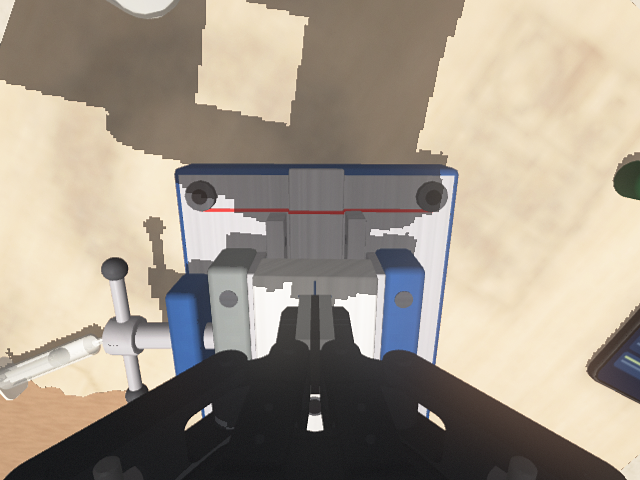

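View pics/c11.png

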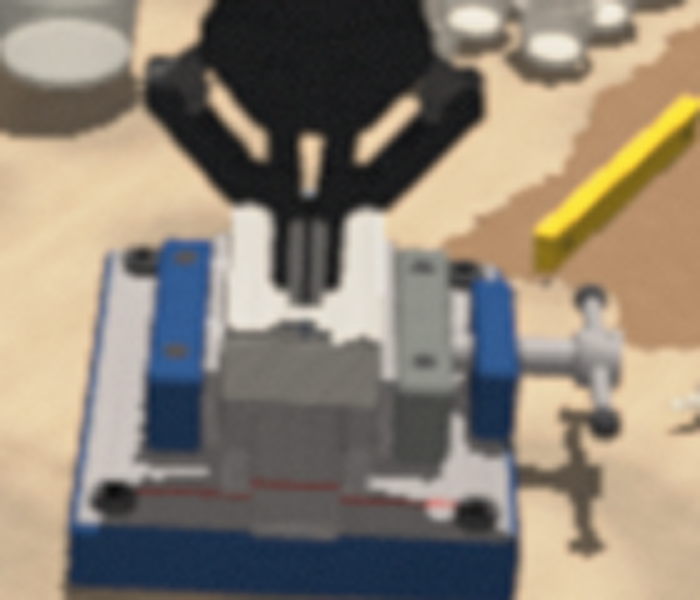

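View pics/c12.png

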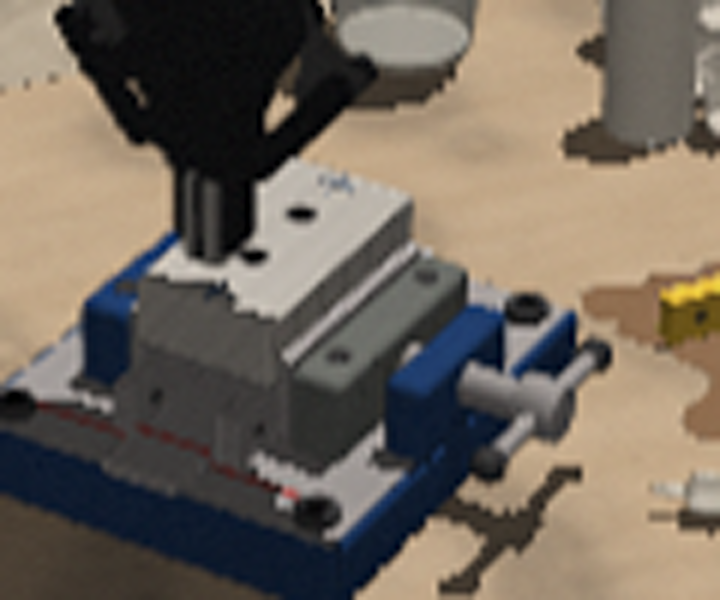

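drive_tool(
  commands=[
    {"delta_pos": [0.5,1,-4],"roll": 0,"fingers": 255},
    {"delta_pos": [0,0,-3],"roll": 0,"fingers": 255},
    {"delta_pos": [0,0,-2],"roll": 0,"fingers": 255},
    {"delta_pos": [0,0,-2],"roll": 0,"fingers": 255},
    {"delta_pos": [0,0,-1],"roll": 0,"fingers": 255},
    {"delta_pos": [0,0,-1],"roll": 0,"fingers": 255},
    {"delta_pos": [0,0,-1],"roll": 0,"fingers": 255},
    {"delta_pos": [0,0,0],"roll": 0,"fingers": 255},
  ],
)

```text
time: 13.7
position: [0.4906, -0.0131, 0.0903]
eef_rot: [[-0.098, 0.995, -0.0], [0.995, 0.098, 0.0], [0.0, -0.0, -1.0]]
force: [0.3, 0.7, -1.0]
opening: 0.0002
```

drive_tool(
  commands=[
    {"delta_pos": [0,0,-0.7],"roll": 0,"fingers": 255},
    {"delta_pos": [0,0,-0.7],"roll": 0,"fingers": 255},
    {"delta_pos": [0,0,-0.7],"roll": 0,"fingers": 255},
    {"delta_pos": [0,0,-0.7],"roll": 0,"fingers": 255},
    {"delta_pos": [0,0,-0.7],"roll": 0,"fingers": 255},
    {"delta_pos": [0,0,-0.7],"roll": 0,"fingers": 255},
    {"delta_pos": [0,0,0],"roll": 0,"fingers": 255},
    {"delta_pos": [0,0,0],"roll": 0,"fingers": 255},
  ],
)

```text
time: 14.7
position: [0.4912, -0.0131, 0.0868]
eef_rot: [[-0.099, 0.995, 0.002], [0.995, 0.099, 0.0], [-0.0, 0.002, -1.0]]
force: [0.9, -0.1, 4.6]
opening: -0.0002
```

drive_tool(
  commands=[
    {"delta_pos": [0,0,-0.5],"roll": 0,"fingers": 255},
    {"delta_pos": [0,0,-0.5],"roll": 0,"fingers": 255},
    {"delta_pos": [0,0,-0.5],"roll": 0,"fingers": 255},
    {"delta_pos": [0,0,-0.5],"roll": 0,"fingers": 255},
    {"delta_pos": [0,0,-0.5],"roll": 0,"fingers": 255},
    {"delta_pos": [0,0,-0.5],"roll": 0,"fingers": 255},
    {"delta_pos": [0,0,0],"roll": 0,"fingers": 255},
    {"delta_pos": [0,0,0],"roll": 0,"fingers": 255},
  ],
)

```text
time: 15.7
position: [0.4912, -0.0131, 0.0837]
eef_rot: [[-0.099, 0.995, 0.002], [0.995, 0.099, 0.0], [-0.0, 0.002, -1.0]]
force: [1.0, 0.2, 4.4]
opening: -0.0
```

drive_tool(
  commands=[
    {"delta_pos": [0,0,-0.5],"roll": 0,"fingers": 255},
    {"delta_pos": [0,0,-0.5],"roll": 0,"fingers": 255},
    {"delta_pos": [0,0,-0.5],"roll": 0,"fingers": 255},
    {"delta_pos": [0,0,0],"roll": 0,"fingers": 255},
    {"delta_pos": [0,0,10],"roll": 0,"fingers": 255},
    {"delta_pos": [0,0,18],"roll": 0,"fingers": 255},
    {"delta_pos": [1,-20,0],"roll": 0,"fingers": 255},
    {"delta_pos": [2,-25,0],"roll": 0,"fingers": 255},
  ],
)

```text
time: 16.7
position: [0.4939, -0.0585, 0.111]
eef_rot: [[-0.099, 0.995, 0.001], [0.995, 0.099, -0.0], [-0.0, 0.001, -1.0]]
force: [-0.8, 1.4, -0.9]
opening: 0.0002
```

drive_tool(
  commands=[
    {"delta_pos": [2.5,-25,0],"roll": 0,"fingers": 255},
    {"delta_pos": [2,-20,-6],"roll": 0,"fingers": 255},
    {"delta_pos": [0.8,0,-6],"roll": 0,"fingers": 255},
    {"delta_pos": [0,0,-2],"roll": 0,"fingers": 255},
    {"delta_pos": [0,0,-1],"roll": 0,"fingers": 255},
    {"delta_pos": [0,0,-1],"roll": 0,"fingers": 255},
    {"delta_pos": [0,0,-1],"roll": 0,"fingers": 255},
    {"delta_pos": [0,0,0],"roll": 0,"fingers": 255},
  ],
)

```text
time: 17.7
position: [0.499, -0.103, 0.0926]
eef_rot: [[-0.099, 0.995, 0.0], [0.995, 0.099, -0.0], [-0.0, 0.0, -1.0]]
force: [0.4, 0.5, -0.4]
opening: -0.0001
```

Run:
```python
from h import *
o=observe(); print(o['time'],o['position'],vis(o['position']),o['force'])
snap('side','s7');crop('s7',290,190,430,310,'c13',5)
```

```text
17.7 [ 0.49895059 -0.10300606  0.092632  ] [ -0.1 -44.4] [ 0.36804021  0.51850343 -0.37341778]
```

View pics/c13.png

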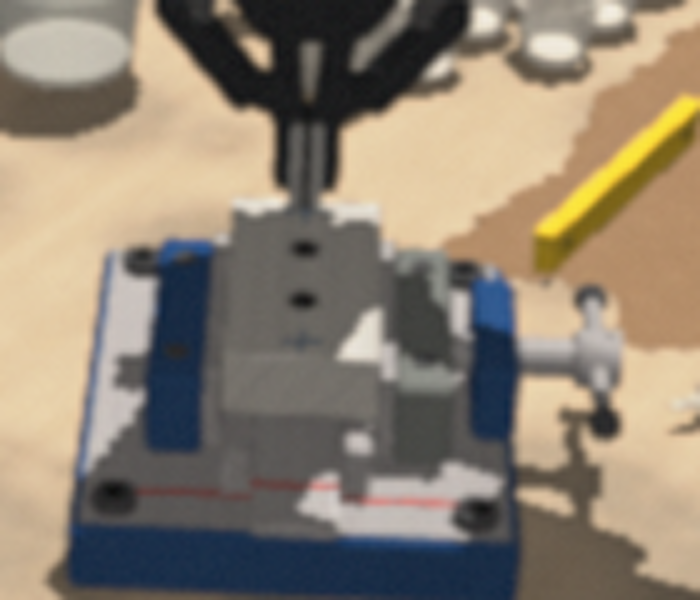

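drive_tool(
  commands=[
    {"delta_pos": [0,0,-1],"roll": 0,"fingers": 255},
    {"delta_pos": [0,0,-1],"roll": 0,"fingers": 255},
    {"delta_pos": [0,0,-0.7],"roll": 0,"fingers": 255},
    {"delta_pos": [0,0,-0.7],"roll": 0,"fingers": 255},
    {"delta_pos": [0,0,-0.7],"roll": 0,"fingers": 255},
    {"delta_pos": [0,0,-0.7],"roll": 0,"fingers": 255},
    {"delta_pos": [0,0,-0.7],"roll": 0,"fingers": 255},
    {"delta_pos": [0,0,0],"roll": 0,"fingers": 255},
  ],
)

```text
time: 18.75
position: [0.4989, -0.1031, 0.0871]
eef_rot: [[-0.098, 0.995, -0.0], [0.995, 0.098, -0.0], [-0.0, -0.0, -1.0]]
force: [0.2, -0.1, -0.5]
opening: -0.0
```

drive_tool(
  commands=[
    {"delta_pos": [0,0,-0.6],"roll": 0,"fingers": 255},
    {"delta_pos": [0,0,-0.6],"roll": 0,"fingers": 255},
    {"delta_pos": [0,0,-0.6],"roll": 0,"fingers": 255},
    {"delta_pos": [0,0,-0.6],"roll": 0,"fingers": 255},
    {"delta_pos": [0,0,-0.6],"roll": 0,"fingers": 255},
    {"delta_pos": [0,0,-0.6],"roll": 0,"fingers": 255},
    {"delta_pos": [0,0,0],"roll": 0,"fingers": 255},
    {"delta_pos": [0,0,0],"roll": 0,"fingers": 255},
  ],
)

```text
time: 19.75
position: [0.4994, -0.1031, 0.0841]
eef_rot: [[-0.099, 0.995, 0.001], [0.995, 0.099, -0.0], [-0.0, 0.001, -1.0]]
force: [-0.5, 0.2, 4.8]
opening: 0.0
```

drive_tool(
  commands=[
    {"delta_pos": [0,0,-0.6],"roll": 0,"fingers": 255},
    {"delta_pos": [0,0,-0.6],"roll": 0,"fingers": 255},
    {"delta_pos": [0,0,-0.6],"roll": 0,"fingers": 255},
    {"delta_pos": [0,0,-0.6],"roll": 0,"fingers": 255},
    {"delta_pos": [0,0,-0.6],"roll": 0,"fingers": 255},
    {"delta_pos": [0,0,-0.3],"roll": 0,"fingers": 255},
    {"delta_pos": [0,0,0],"roll": 0,"fingers": 255},
    {"delta_pos": [0,0,0],"roll": 0,"fingers": 255},
  ],
)

```text
time: 20.75
position: [0.4994, -0.1033, 0.0819]
eef_rot: [[-0.098, 0.995, 0.002], [0.995, 0.098, -0.001], [-0.001, 0.001, -1.0]]
force: [-5.1, 2.3, 12.7]
opening: 0.0003
```

drive_tool(
  commands=[
    {"delta_pos": [0,0,-0.5],"roll": 0,"fingers": 255},
    {"delta_pos": [0,0,-0.5],"roll": 0,"fingers": 255},
    {"delta_pos": [0,0,-0.3],"roll": 0,"fingers": 255},
    {"delta_pos": [0,0,0],"roll": 0,"fingers": 255},
    {"delta_pos": [0,0,0],"roll": 0,"fingers": 255},
    {"delta_pos": [0,0,0],"roll": 0,"fingers": 255},
    {"delta_pos": [0,0,0],"roll": 0,"fingers": 255},
    {"delta_pos": [0,0,0],"roll": 0,"fingers": 255},
  ],
)

```text
time: 21.75
position: [0.4994, -0.1036, 0.0808]
eef_rot: [[-0.098, 0.995, 0.002], [0.995, 0.098, -0.001], [-0.001, 0.001, -1.0]]
force: [-5.1, 0.7, 12.5]
opening: 0.0005
```

drive_tool(
  commands=[
    {"delta_pos": [0,0,-0.5],"roll": 0,"fingers": 255},
    {"delta_pos": [0,0,-0.5],"roll": 0,"fingers": 255},
    {"delta_pos": [0,0,-0.5],"roll": 0,"fingers": 255},
    {"delta_pos": [0,0,-0.5],"roll": 0,"fingers": 255},
    {"delta_pos": [0,0,0],"roll": 0,"fingers": 255},
    {"delta_pos": [0,0,0],"roll": 0,"fingers": 255},
    {"delta_pos": [0,0,0],"roll": 0,"fingers": 255},
    {"delta_pos": [0,0,0],"roll": 0,"fingers": 255},
  ],
)

```text
time: 22.75
position: [0.4995, -0.1039, 0.08]
eef_rot: [[-0.098, 0.995, 0.002], [0.995, 0.098, -0.002], [-0.002, 0.002, -1.0]]
force: [-9.8, 0.3, 20.9]
opening: -0.0001
```

drive_tool(
  commands=[
    {"delta_pos": [0,0,10],"roll": 0,"fingers": 255},
    {"delta_pos": [0,0,20],"roll": 0,"fingers": 255},
    {"delta_pos": [-2.5,25,0],"roll": 0,"fingers": 255},
    {"delta_pos": [-2.5,25,0],"roll": 0,"fingers": 255},
    {"delta_pos": [-2.5,25,0],"roll": 0,"fingers": 255},
    {"delta_pos": [-1,14,-10],"roll": 0,"fingers": 255},
    {"delta_pos": [0,0,-6],"roll": 0,"fingers": 255},
    {"delta_pos": [0,0,-4],"roll": 0,"fingers": 255},
  ],
)

```text
time: 23.75
position: [0.4902, -0.0147, 0.086]
eef_rot: [[-0.098, 0.995, -0.001], [0.995, 0.098, -0.0], [-0.0, -0.001, -1.0]]
force: [0.1, 0.2, -0.4]
opening: -0.0002
```

drive_tool(
  commands=[
    {"delta_pos": [0,0,-1],"roll": 0,"fingers": 255},
    {"delta_pos": [0,0,-1],"roll": 0,"fingers": 255},
    {"delta_pos": [0,0,-1],"roll": 0,"fingers": 255},
    {"delta_pos": [0,0,-0.6],"roll": 0,"fingers": 255},
    {"delta_pos": [0,0,-0.6],"roll": 0,"fingers": 255},
    {"delta_pos": [0,0,-0.6],"roll": 0,"fingers": 255},
    {"delta_pos": [0,0,0],"roll": 0,"fingers": 255},
    {"delta_pos": [0,0,0],"roll": 0,"fingers": 255},
  ],
)

```text
time: 24.75
position: [0.4905, -0.0141, 0.0821]
eef_rot: [[-0.098, 0.995, 0.0], [0.995, 0.098, -0.0], [-0.0, 0.0, -1.0]]
force: [0.6, -0.2, -0.2]
opening: -0.0002
```

drive_tool(
  commands=[
    {"delta_pos": [0,0,-0.6],"roll": 0,"fingers": 255},
    {"delta_pos": [0,0,-0.6],"roll": 0,"fingers": 255},
    {"delta_pos": [0,0,-0.5],"roll": 0,"fingers": 255},
    {"delta_pos": [0,0,-0.5],"roll": 0,"fingers": 255},
    {"delta_pos": [0,0,-0.5],"roll": 0,"fingers": 255},
    {"delta_pos": [0,0,0],"roll": 0,"fingers": 255},
    {"delta_pos": [0,0,0],"roll": 0,"fingers": 255},
    {"delta_pos": [0,0,0],"roll": 0,"fingers": 255},
  ],
)

```text
time: 25.75
position: [0.4905, -0.0141, 0.08]
eef_rot: [[-0.098, 0.995, 0.0], [0.995, 0.098, -0.0], [-0.0, 0.0, -1.0]]
force: [-2.5, 1.0, 4.8]
opening: 0.0002
```

drive_tool(
  commands=[
    {"delta_pos": [0,0,-0.5],"roll": 0,"fingers": 255},
    {"delta_pos": [0,0,-0.5],"roll": 0,"fingers": 255},
    {"delta_pos": [0,0,-0.5],"roll": 0,"fingers": 255},
    {"delta_pos": [0,0,-0.5],"roll": 0,"fingers": 255},
    {"delta_pos": [0,0,-0.5],"roll": 0,"fingers": 255},
    {"delta_pos": [0,0,0],"roll": 0,"fingers": 255},
    {"delta_pos": [0,0,0],"roll": 0,"fingers": 255},
    {"delta_pos": [0,0,0],"roll": 0,"fingers": 255},
  ],
)

```text
time: 26.75
position: [0.4907, -0.0141, 0.0799]
eef_rot: [[-0.099, 0.995, 0.001], [0.995, 0.099, -0.0], [-0.0, 0.001, -1.0]]
force: [-11.6, 1.2, 22.3]
opening: -0.0003
```

drive_tool(
  commands=[
    {"delta_pos": [0,0,-0.5],"roll": 0,"fingers": 255},
    {"delta_pos": [0,0,-0.5],"roll": 0,"fingers": 255},
    {"delta_pos": [0,0,0],"roll": 0,"fingers": 255},
    {"delta_pos": [0,0,0],"roll": 0,"fingers": 255},
    {"delta_pos": [0,0,10],"roll": 0,"fingers": 255},
    {"delta_pos": [0,0,20],"roll": 0,"fingers": 255},
    {"delta_pos": [2,-25,0],"roll": 0,"fingers": 255},
    {"delta_pos": [2,-25,0],"roll": 0,"fingers": 255},
  ],
)

```text
time: 27.75
position: [0.4947, -0.0646, 0.1061]
eef_rot: [[-0.099, 0.995, 0.001], [0.995, 0.099, -0.0], [-0.0, 0.001, -1.0]]
force: [0.3, 0.5, -0.8]
opening: 0.0002
```

drive_tool(
  commands=[
    {"delta_pos": [2.5,-25,0],"roll": 0,"fingers": 255},
    {"delta_pos": [2,-15,-10],"roll": 0,"fingers": 255},
    {"delta_pos": [0,0,-8],"roll": 0,"fingers": 255},
    {"delta_pos": [0,0,-4],"roll": 0,"fingers": 255},
    {"delta_pos": [0,0,-1],"roll": 0,"fingers": 255},
    {"delta_pos": [0,0,-1],"roll": 0,"fingers": 255},
    {"delta_pos": [0,0,0],"roll": 0,"fingers": 255},
    {"delta_pos": [0,0,0],"roll": 0,"fingers": 255},
  ],
)

```text
time: 28.75
position: [0.4991, -0.104, 0.0821]
eef_rot: [[-0.099, 0.995, 0.0], [0.995, 0.099, -0.0], [-0.0, 0.0, -1.0]]
force: [0.3, -0.8, 0.8]
opening: 0.0003
```

drive_tool(
  commands=[
    {"delta_pos": [0,0,-0.7],"roll": 0,"fingers": 255},
    {"delta_pos": [0,0,-0.7],"roll": 0,"fingers": 255},
    {"delta_pos": [0,0,-0.7],"roll": 0,"fingers": 255},
    {"delta_pos": [0,0,-0.7],"roll": 0,"fingers": 255},
    {"delta_pos": [0,0,-0.7],"roll": 0,"fingers": 255},
    {"delta_pos": [0,0,-0.7],"roll": 0,"fingers": 255},
    {"delta_pos": [0,0,0],"roll": 0,"fingers": 255},
    {"delta_pos": [0,0,0],"roll": 0,"fingers": 255},
  ],
)

```text
time: 29.75
position: [0.4991, -0.1042, 0.08]
eef_rot: [[-0.099, 0.995, 0.001], [0.995, 0.099, -0.0], [-0.0, 0.001, -1.0]]
force: [-8.8, 1.8, 16.8]
opening: -0.0
```

drive_tool(
  commands=[
    {"delta_pos": [0,0,-0.5],"roll": 0,"fingers": 255},
    {"delta_pos": [0,0,-0.5],"roll": 0,"fingers": 255},
    {"delta_pos": [0,0,-0.5],"roll": 0,"fingers": 255},
    {"delta_pos": [0,0,0],"roll": 0,"fingers": 255},
    {"delta_pos": [0,0,0],"roll": 0,"fingers": 255},
    {"delta_pos": [0,0,0],"roll": 0,"fingers": 255},
    {"delta_pos": [0,0,0],"roll": 0,"fingers": 255},
    {"delta_pos": [0,0,0],"roll": 0,"fingers": 255},
  ],
)

```text
time: 30.75
position: [0.4992, -0.1042, 0.0799]
eef_rot: [[-0.099, 0.995, 0.001], [0.995, 0.099, -0.0], [-0.001, 0.001, -1.0]]
force: [-14.3, 2.8, 25.6]
opening: 0.0004
```

drive_tool(
  commands=[
    {"delta_pos": [0,0,10],"roll": 0,"fingers": 255},
    {"delta_pos": [0,0,20],"roll": 0,"fingers": 255},
    {"delta_pos": [-2,25,0],"roll": 0,"fingers": 255},
    {"delta_pos": [-2.5,25,0],"roll": 0,"fingers": 255},
    {"delta_pos": [-2.5,25,0],"roll": 0,"fingers": 255},
    {"delta_pos": [-1.5,15,-10],"roll": 0,"fingers": 255},
    {"delta_pos": [0,0,-8],"roll": 0,"fingers": 255},
    {"delta_pos": [0,0,-4],"roll": 0,"fingers": 255},
  ],
)

```text
time: 31.75
position: [0.4901, -0.0146, 0.0831]
eef_rot: [[-0.098, 0.995, -0.001], [0.995, 0.098, -0.0], [-0.0, -0.001, -1.0]]
force: [-0.4, -1.2, -0.4]
opening: 0.0002
```

drive_tool(
  commands=[
    {"delta_pos": [0,0,-1],"roll": 0,"fingers": 255},
    {"delta_pos": [0,0,-0.8],"roll": 0,"fingers": 255},
    {"delta_pos": [0,0,-0.7],"roll": 0,"fingers": 255},
    {"delta_pos": [0,0,-0.7],"roll": 0,"fingers": 255},
    {"delta_pos": [0,0,-0.7],"roll": 0,"fingers": 255},
    {"delta_pos": [0,0,-0.7],"roll": 0,"fingers": 255},
    {"delta_pos": [0,0,-0.7],"roll": 0,"fingers": 255},
    {"delta_pos": [0,0,0],"roll": 0,"fingers": 255},
  ],
)

```text
time: 32.75
position: [0.4906, -0.0141, 0.08]
eef_rot: [[-0.099, 0.995, 0.0], [0.995, 0.099, -0.0], [-0.0, 0.0, -1.0]]
force: [-4.1, -0.3, 7.2]
opening: -0.0001
```

drive_tool(
  commands=[
    {"delta_pos": [0,0,-0.7],"roll": 0,"fingers": 255},
    {"delta_pos": [0,0,-0.7],"roll": 0,"fingers": 255},
    {"delta_pos": [0,0,-0.7],"roll": 0,"fingers": 255},
    {"delta_pos": [0,0,-0.7],"roll": 0,"fingers": 255},
    {"delta_pos": [0,0,0],"roll": 0,"fingers": 255},
    {"delta_pos": [0,0,0],"roll": 0,"fingers": 255},
    {"delta_pos": [0,0,0],"roll": 0,"fingers": 255},
    {"delta_pos": [0,0,0],"roll": 0,"fingers": 255},
  ],
)

```text
time: 33.75
position: [0.4908, -0.0141, 0.0799]
eef_rot: [[-0.099, 0.995, 0.001], [0.995, 0.099, -0.0], [-0.0, 0.001, -1.0]]
force: [-14.9, 1.7, 26.5]
opening: -0.0
```

drive_tool(
  commands=[
    {"delta_pos": [0,0,8],"roll": 0,"fingers": 255},
    {"delta_pos": [0,0,20],"roll": 0,"fingers": 255},
    {"delta_pos": [0,12,25],"roll": 0,"fingers": 255},
    {"delta_pos": [3,20,30],"roll": 0,"fingers": 255},
    {"delta_pos": [3,20,15],"roll": 0,"fingers": 255},
    {"delta_pos": [0,5,0],"roll": 0,"fingers": 255},
    {"delta_pos": [0,0,0],"roll": 0,"fingers": 255},
    {"delta_pos": [0,0,0],"roll": 0,"fingers": 255},
  ],
)

```text
time: 34.75
position: [0.496, 0.0423, 0.173]
eef_rot: [[-0.098, 0.995, -0.002], [0.995, 0.098, -0.0], [-0.0, -0.002, -1.0]]
force: [0.1, -0.3, 0.8]
opening: -0.0
```

Run:
```python
from h import *
o=observe(); print(o['time'],o['position'],vis(o['position']),o['force'])
snap('wrist','w8');crop('w8',205,195,395,330,'c14',4.2)
snap('side','s8');snap('scene','e8');crop('s8',290,215,430,320,'c15',5.7);crop('e8',270,230,410,330,'c16',5.7)
```

```text
34.75 [0.49595635 0.04230061 0.17297906] [ 10.9 100.5] [ 0.14265612 -0.27499664  0.76787806]
```

View pics/c14.png

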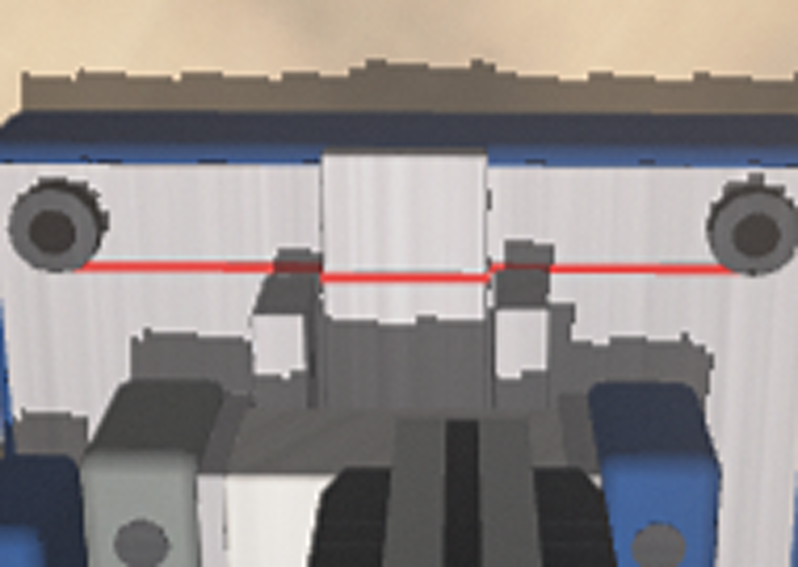

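View pics/c15.png

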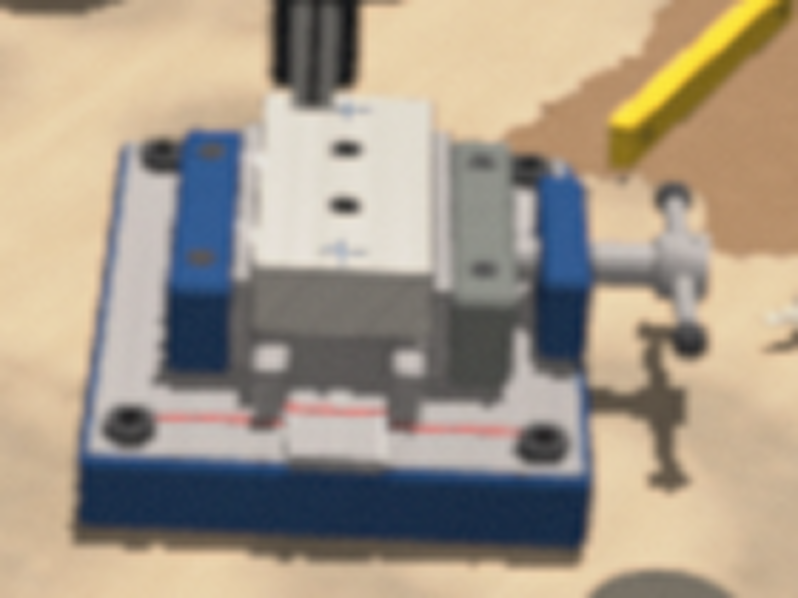

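View pics/c16.png

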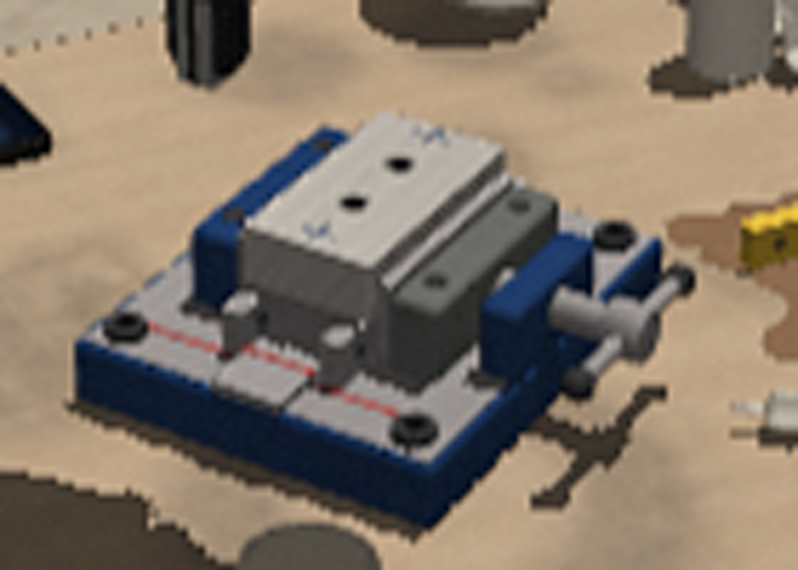

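Run:
```python
from h import *
d=load('w8'); S=4.2
A=lambda u,v,z: at(d,(u+.5)/S-.5+205,(v+.5)/S-.5+195,z/1000)
for n,a in {'far top':(522,308,52),'near top':(278,314,52),'line':(180,267,30),'line2':(640,269,30)}.items(): print(n,vis(A(*a)))
for c in 's','e':
    a=load({'s':'side0','e':'scene0'}[c])['image'].astype(int);b=load(c+'8')['image'].astype(int)
    m=(abs(a-b).sum(2)>60); 
    print(c,[m[y0:y1,x0:x1].sum() for x0,y0,x1,y1 in ([(385,312,425,362),(228,276,248,308),(347,155,372,215)] if c=='s' else [(308,318,340,362),(234,262,252,288),(388,195,408,248)])])
from plant import hand_in; print(hand_in())
```

```text
far top [22.5 74.7]
near top [-22.8  73.4]
line [-44.8  74.5]
line2 [46.8 74.3]
s [np.int64(751), np.int64(0), np.int64(1329)]
e [np.int64(501), np.int64(2), np.int64(4)]
the job is handed in; nothing more can be done
None
```

I pushed the slid-out far parallel back to the red line with the shut fingertips. Then I pressed the block down by turns, left, right, left, right, left, slowly each time. The job was handed in at about 35 s with the arm clear.

**Parallel:** In the last wrist picture its left end measures y = 74.7 mm, against 74.4 mm for the line in the same picture. The other parallel, which I did not touch, measures 73.4 mm.

**Block:** Both press spots stopped at 79.9 to 80.0 mm (hard down is 80 mm). They held there on the last presses of 25.6 N (right) and 26.5 N (left), the highest force I read. The side and scene pictures show it level. I did not test directly whether either parallel can still slide.

**Bystanders:** Comparing the first and last pictures:
- **Dye bottle:** shows no change in either view.
- **Glue bottle:** shows no change in the scene view; its side view changed, probably because the gripper was in front of it.
- **Jar:** its pixels changed in both views, which I put down to the arm's shadow. I did not confirm it further, but the arm never came near the jar and I read no unexpected force.

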